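# Sort instrument parts into the luthier's trays

### The job

Sort the loose instrument parts into the plywood trays: both dark wooden bridge blanks into the long tray, lying flat and lengthwise along it; both tuning machines into the square tray, sitting on their housings with the posts upright; and the control knob upright in the round tray. Every part rests on the tray's floor, none on top of another or on a wall, and the wax tin and the sanding block stay where they are.

Things in the scene. Friction and masses are not known exactly. Their poses are not given: they have to be found in the camera images.
- blank_long_c (a point): long bridge blank: a dark wooden bar 90 x 24 x 16 mm (x, y, z) lying flat, a thin black slot line and four dots on its top. The point is its centre, 8 mm above its underside; x runs along its length, grip it across its 24 mm width (y).
- blank_short_c (a point): short bridge blank: as the long one, but 58 x 24 x 16 mm. The point is its centre, 8 mm above its underside; x along its length, y across.
- tuner_large_c (a point): larger instrument tuning machine, steel: a gear housing 34 x 24 x 16 mm (x, y, z) sitting on the bench, a round string post rising from its middle to 40 mm above its underside, and a 24 mm wide knob on a short shaft at its +x end, which reaches 34 mm from the housing's middle. The point is the middle of the housing, 8 mm above its underside; it can be gripped across the housing's y faces (24 mm) astride the post. Its position is this point, z up when it sits as found.
- tuner_small_c (a point): smaller instrument tuning machine, steel: a gear housing 26 x 20 x 16 mm (x, y, z) sitting on the bench, a round string post rising from its middle to 26 mm above its underside, and a 20 mm wide knob on a short shaft at its +x end, which reaches 30 mm from the housing's middle. The point is the middle of the housing, 8 mm above its underside; it can be gripped across the housing's y faces (20 mm) astride the post. Its position is this point, z up when it sits as found.
- knob_c (a point): control knob: aluminium drum, 32 mm diameter, 22 mm high, standing on its flat underside with a short black pointer line on its top. The point is its centre, 11 mm above its underside; z up.
- long_tray: long plywood tray, fixed to the bench, outside 100 x 200 x 16 mm (x, y, z), walls 4 mm, floor 4 mm thick (inside 92 x 192 mm, 12 mm deep). Origin: centre of its underside, on the bench; its length runs along its y axis.
- square_tray: square plywood tray, fixed to the bench, outside 140 x 140 x 16 mm, walls and floor 4 mm (inside 132 x 132 mm, 12 mm deep). Origin: centre of its underside.
- round_tray: round plywood tray, fixed to the bench, outside diameter 110 mm, 16 mm high, wall and floor 4 mm (inside diameter 102 mm, 12 mm deep). Origin: centre of its underside.
- tin_c (a point): wax tin, a bystander: round metal tin, 51 mm diameter, 22.5 mm high, loose. The point is on its axis 11 mm above the bench.
- block_c (a point): sanding block, a bystander: cork on a pale sheet, 35 x 58 x 26 mm (x, y, z), loose. The point is its centre, 13 mm above the bench.
Not all that is in view belongs to the job. What is shaped like the part that bears tuner_large_c but blue or red is not meant.

How it is judged:
At the end, for the whole second after the job is handed in: Blanks in the long tray within 0.35 rad of its length, tuning machines in the square tray, knob in the round tray within 42 mm of its centre: all upright within 0.15 rad, centres inside the walls and under 4 mm above resting height on the tray floor, at rest (x of blank_long_c in the frame of long_tray between -0.046 and 0.046 m and y of blank_long_c in the frame of long_tray between -0.096 and 0.096 m and z of each of blank_long_c, blank_short_c in the frame of long_tray below 0.016 m and angle between each of blank_long_c, blank_short_c, tuner_large_c, tuner_small_c, knob_c's own z axis and vertical below 0.15 rad and linear speed of each of blank_long, blank_short, tuner_large, tuner_small, knob below 0.02 m/s and angle between the x axis of each of blank_long_c, blank_short_c and the y axis of long_tray, either way round below 0.35 rad and x of blank_short_c in the frame of long_tray between -0.046 and 0.046 m and y of blank_short_c in the frame of long_tray between -0.096 and 0.096 m and x of tuner_large_c in the frame of square_tray between -0.066 and 0.066 m and y of tuner_large_c in the frame of square_tray between -0.066 and 0.066 m and z of each of tuner_large_c, tuner_small_c in the frame of square_tray below 0.016 m and x of tuner_small_c in the frame of square_tray between -0.066 and 0.066 m and y of tuner_small_c in the frame of square_tray between -0.066 and 0.066 m and horizontal distance between knob_c and round_tray below 0.042 m and z of knob_c in the frame of round_tray below 0.019 m); the robot touches nothing.
It fails at once if the wax tin is moved more than 25 mm or tipped (distance of tin_c from where it was at the start of the episode above 0.025 m or angle between tin_c's own z axis and vertical above 0.5 rad).
It fails at once if the sanding block is moved more than 25 mm or tipped (distance of block_c from where it was at the start of the episode above 0.025 m or angle between block_c's own z axis and vertical above 0.5 rad).
It also fails if it takes over 102 s, if anything falls off the work surface, if the arm or the gripper's body presses on something with over 40 N, if the wrist force passes 120 N, or if a joint passes its speed limit or range.

### The arm

A 7-joint arm with a two-finger parallel gripper is mounted at the origin on the work surface. World frame = base frame: x ahead of the robot, y to its left, z up, the work surface at z = 0. Lengths are in m, angles in rad, forces in N, time in s.
With the tool pointing down it reaches from about 0.35 to 0.775 m from the base axis. Payload 3.1 kg.
Tool frame: the origin (TCP) lies midway between the tips of the shut fingers; the grasp point (between the pads) lies r.pinch_z behind it (r.pinch_z is the distance from the TCP to the grasp point, in m); z points along the fingers, y is the line along which they close (so a half turn about z gives the same grasp; the last joint's range is limited). The gripper opens to 85 mm and grips with 20 to 120 N. Pads are 22 mm wide; open, the fingers measure 114 mm over their backs; the gripper's body (76 mm by 85 mm) begins 54 mm behind the grasp point. The pads swing forward as they close: fully open they stand 13 mm farther back than shut.
Start: joints at [-1.163, 0.311, 0.014, 1.512, -0.004, 1.319, -0.027], TCP at [0.239, 0.495, 0.231] pointing down, gripper open.
Joint ranges: [-2.7, 2.7], [-0.3, 1.91], [-1.27, 1.3], [0.12, 2.57], [-1.44, 4.58], [0.2, 2.03], [-3.05, 3.05]. Speed limits (rad/s): [2.79, 2.79, 3.14, 3.14, 3.14, 3.14, 3.14].

### API

Orientations are given as a rotation vector (axis times angle).
In Python, from bench import r, optics gives the robot as it stands.
- The arm moves only by the tool jog_arm, never from a script. Its argument "commands" is a list of rows, each an object with "jaw": the opening, from 0 (shut) to 1 (fully open); "translation": the shift along the tool's x, y, z in mm, a list of three; "yaw": the turn about the tool's z in degrees. In form: [{"jaw": jaw, "translation": [x, y, z], "yaw": yaw}, ...]. A call has 1 to 20 rows; each row is the pose to reach, as a shift and turn from the pose commanded when the call began, along the tool's axes at that moment; what a row does not reach only later rows make up. A row lasts 1/8 s, in which the tool goes at most 62.5 mm and 10.7 degrees, less where a joint would pass 70% of its speed; a pose out of reach is approached as far as the arm can. A call with a gripper value outside its range is refused whole. The fingers move at their own pace and stop on an object; the grip force is fixed at half the most. Time passes only in rows, so rows that repeat a pose let the fingers close. It gives the time, the measured TCP pose, the force, the opening and the grip force at its end, in the units of the state.
- r.read_state(): the state, without advancing time (a new reading comes with each control period).
- optics.grab_frame(name): name is "scene" or "top" or "wrist"; returns the picture (420x560x3 uint8, red, green, blue); there is no depth.
- optics.camera_info(name): a dict with "vertical_fov" (degrees; the focal length in pixels is half the picture's height over the tangent of half this angle, whatever the lens; pixels are square), "cx", "cy" (the principal point, pixels), "dist" ([k1, k2, p1, p2, k3] as OpenCV has them; the pictures are not rectified), "R" (3x3) and "t" (3): a world point X has camera coordinates R X + t. Camera axes: x right, y down, z forward; pixel columns grow to the right and rows downward; lengths in m; the calibration is good to about 2 mm. A picture is of the moment at which its call begins: read the wrist's pose just before it. camera_info takes no time and is no camera call; for the wrist camera it gives the pose at the moment of the call.
- r.close_job(): hands the job in; it is judged then, once.
The state is a dict: "clock": time; "joint_positions": joint angles; "qd": joint speeds; "effort": joint torques, N m; "tool_pos": TCP position; "orientation": TCP orientation; "contact_force": force on the tool from outside, world axes, zero at the start; "torque": the same for the moment, N m; "grip_width": finger opening in m; "finger_force": force on a finger pad.
Only numpy, scipy, OpenCV 4.12 (cv2) and the standard library are available. Lean on these libraries where they do the work, as an engineer would, in place of code of your own. Each camera call takes 0.05 s, during which the arm holds its last target. There are 200 camera calls.

## Working session

There is one attempt and no reset: what is moved stays moved. The work goes in short steps, Python scripts to look and compute and a tool call to move; the robot and the scene stay as the last step left them, time stands still between calls to the robot, and variables do not carry over. Pictures are saved under pics/ and viewed, at most 14 in all, crops included, and the job is handed in when it is done.

Besides the shell and the picture viewer there is one more tool, called as name([rows], argument=value, ...), one row to a line, values as JSON. jog_arm: Moves the arm, as the interface text tells. Its arguments: {"type":"object","properties":{"commands":{"type":"array"}},"required":["commands"]}

```bash
ls; mkdir -p pics
python3 - <<'E'
from bench import r, optics
import cv2, json
s=r.read_state(); print({k:s[k] for k in('clock','tool_pos','orientation','grip_width')}, r.pinch_z)
for n in('top','scene'):
    cv2.imwrite(f'pics/{n}0.png',cv2.cvtColor(optics.grab_frame(n),cv2.COLOR_RGB2BGR)); 
    print(n,optics.camera_info(n))
E
```

```text
pics
{'clock': 0.0, 'tool_pos': array([0.23880439, 0.49464206, 0.23021668]), 'orientation': array([-0.70039362, -3.06206253,  0.0036361 ]), 'grip_width': 0.08564140375051199} 0.0187
top {'vertical_fov': 49.4976549041814, 'cx': 279.81306269704555, 'cy': 212.208723786442, 'dist': array([-0.02816747,  0.        ,  0.        ,  0.        ,  0.        ]), 'R': array([[-0.02955274, -0.99951932,  0.00936843],
       [-0.98743314,  0.02773711, -0.15558423],
       [ 0.15524959, -0.01384864, -0.9877782 ]]), 't': array([0.04042802, 0.50154382, 0.90080817])}
scene {'vertical_fov': 51.057928669551586, 'cx': 273.4366315873904, 'cy': 212.26776251175897, 'dist': array([0.00211313, 0.        , 0.        , 0.        , 0.        ]), 'R': array([[-0.6950436 ,  0.71877841,  0.01649244],
       [ 0.39259127,  0.39864501, -0.82882703],
       [-0.6023176 , -0.56959614, -0.55926179]]), 't': array([ 0.31974455, -0.15759278,  1.16024728])}
```

View pics/top0.png

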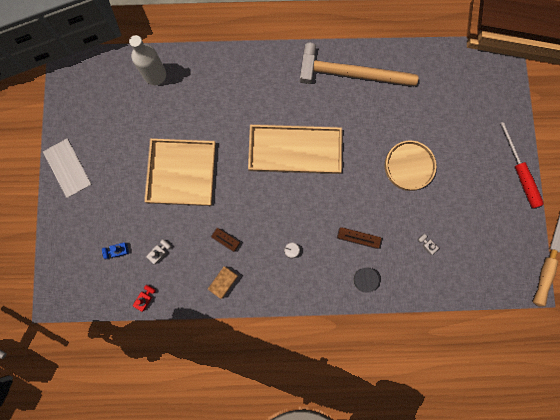

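View pics/scene0.png

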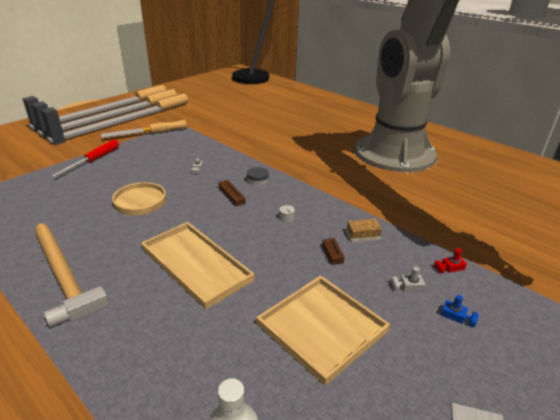

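The top view shows the long tray at about (295,150), the square tray at (181,172) and the round tray at (410,165). The short blank is at (226,240), the long blank at (359,238), and the knob at (292,250). The large tuner is at (158,251) and the small one at (428,243). The bystanders are the block at (223,282) and the tin at (367,280). I'll zoom in for precise points.

```bash
cat > h.py <<'E'
import numpy as np, cv2
from bench import r, optics
def K(ci):
    f=210/np.tan(np.radians(ci['vertical_fov']/2)); return np.array([[f,0,ci['cx']],[0,f,ci['cy']],[0,0,1]])
def pt(ci,uv,z):
    "world points at height z seen at pixels uv"
    p=cv2.undistortPoints(np.array(uv,float).reshape(-1,1,2),K(ci),ci['dist'])[:,0]
    d=np.c_[p,np.ones(len(p))]@ci['R']; c=-ci['R'].T@ci['t']
    return c+d*((z-c[2])/d[:,2])[:,None]
def px(ci,X):
    return cv2.projectPoints(np.array(X,float).reshape(-1,1,3),cv2.Rodrigues(ci['R'])[0],ci['t'],K(ci),ci['dist'])[0][:,0]
E
python3 - <<'E'
import cv2
im=cv2.imread('pics/top0.png')
a=cv2.resize(im[220:306,90:270],None,fx=4.4,fy=4.4,interpolation=cv2.INTER_CUBIC)
b=cv2.resize(im[220:306,270:450],None,fx=4.4,fy=4.4,interpolation=cv2.INTER_CUBIC)
cv2.imwrite('pics/c0.png',cv2.resize(cv2.vconcat([a,b])[:760],None,fx=.78,fy=.78))
cv2.imwrite('pics/c1.png',cv2.resize(im[115:215,140:445],None,fx=2.6,fy=2.6))
E
```

```text
(no output)
```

View pics/c0.png

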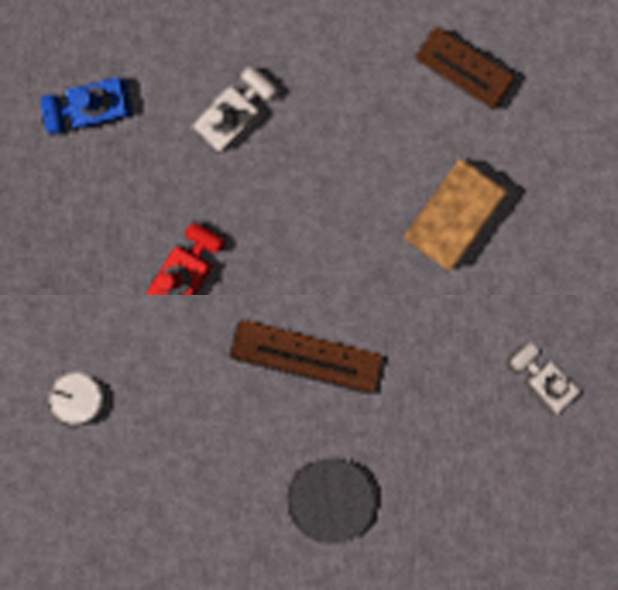

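View pics/c1.png

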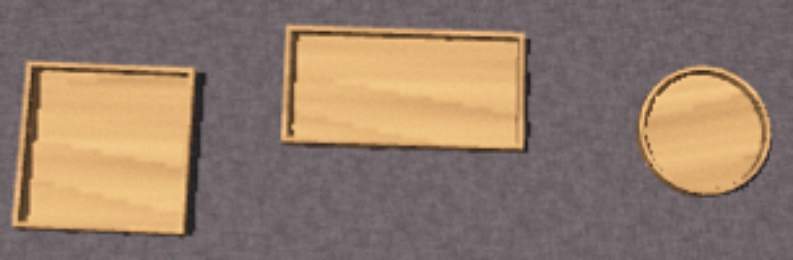

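```bash
cat > m.py <<'E'
from h import *
ci=optics.camera_info('top')
def A(l,y0=0,ox=90): return [( (u+.5)/3.432+ox-.5,(v-y0+.5)/3.432+220-.5) for u,v in l]
def B(l): return [((u+.5)/2.6+139.5,(v+.5)/2.6+114.5) for u,v in l]
def rect(n,uv,z):
    p=pt(ci,uv,z)[:,:2]*1000
    e1=(p[1]-p[0]+p[2]-p[3])/2; e2=(p[2]-p[1]+p[3]-p[0])/2
    a=[np.degrees(np.arctan2(e[1],e[0])) for e in(e1,e2)]
    print(n,p.mean(0).round(1),'e1 %.0f mm at %.1f deg; e2 %.0f at %.1f'%(np.hypot(*e1),a[0],np.hypot(*e2),a[1]))
rect('short',A([(440,28),(522,72),(500,107),(417,58)]),.016)
rect('long',A([(240,320),(387,352),(380,392),(230,357)],295,270),.016)
rect('large',A([(193,127),(228,87),(258,112),(218,152)]),.016)
print('l knob',pt(ci,A([(258,82)]),.01)*1000)
rect('small',A([(530,382),(555,360),(580,392),(557,413)],295,270),.016)
print('s knob',pt(ci,A([(525,358)],295,270),.01)*1000)
print('knob',pt(ci,A([(75,398)],295,270),.022)*1000)
print('tin',pt(ci,A([(334,500)],295,270),.0225)*1000)
rect('block',A([(463,158),(508,190),(452,270),(405,238)]),.026)
rect('square',B([(28,62),(195,68),(185,235),(13,227)]),.016)
rect('longtray',B([(287,25),(525,33),(525,151),(282,143)]),.016)
print('round',pt(ci,B([(705,131),(640,131),(770,131)]),.016)*1000)
from scipy.spatial.transform import Rotation as R
s=r.read_state(); print(s['tool_pos'],R.from_rotvec(s['orientation']).as_matrix().round(3), s['clock'])
print(optics.camera_info('wrist'))
E
python3 m.py
```

```text
short [452.7 138.9] e1 58 mm at -120.9 deg; e2 24 at 144.4
long [ 448.3 -140.7] e1 93 mm at -104.5 deg; e2 24 at 164.4
large [424.4 288.2] e1 33 mm at -43.6 deg; e2 23 at -132.8
l knob [[447.16146495 269.38066279  10.        ]]
small [ 424.5 -291.1] e1 20 mm at -51.4 deg; e2 25 at -143.7
s knob [[ 443.19783347 -275.63189447   10.        ]]
knob [[425.86639486   3.8006172   22.        ]]
tin [[ 360.10069428 -149.54570601   22.5       ]]
block [363.7 146.4] e1 34 mm at -125.9 deg; e2 58 at 143.3
square [601.  236.6] e1 140 mm at -94.0 deg; e2 141 at 176.1
longtray [645.1 -12.2] e1 200 mm at -93.5 deg; e2 102 at 176.8
round [[ 601.24836159 -260.51204102   16.        ]
 [ 602.63416657 -206.18382773   16.        ]
 [ 599.87554674 -315.04935071   16.        ]]
[0.23881191 0.49472736 0.23033193] [[-0.901  0.435 -0.001]
 [ 0.435  0.901 -0.002]
 [-0.    -0.002 -1.   ]] 0.1
{'vertical_fov': 59.123131222696564, 'cx': 286.8885882769939, 'cy': 213.57141700207046, 'dist': array([0.00367396, 0.        , 0.        , 0.        , 0.        ]), 'R': array([[ 0.43436689,  0.90073424, -0.0017994 ],
       [ 0.86675479, -0.41743555,  0.27291699],
       [ 0.24507455, -0.12010575, -0.9620359 ]]), 't': array([-0.54955468, -0.03530234,  0.37926567])}
```

```bash
cat > p.py <<'E'
import sys
from h import *
from scipy.spatial.transform import Rotation as R
def plan(*T):
    s=r.read_state(); M=R.from_rotvec(s['orientation']).as_matrix(); p0=s['tool_pos']*1000
    f0=np.degrees(np.arctan2(M[1,1],M[0,1]))
    print('t %.2f pos'%s['clock'],p0.round(1),'phi %.1f'%f0,'grip %.4f F %.1f'%(s['grip_width'],np.max(s['finger_force'])),'q7 %.2f'%s['joint_positions'][6])
    for x,y,z,f in T: print((x,y,z,f),'->',(M.T@(np.array([x,y,z])-p0)).round(1),'yaw %.1f'%(f0-f))
if __name__=='__main__': plan(*eval(sys.argv[1]))
E
python3 p.py "[(424.4,288.2,100,47),(424.4,288.2,4,47),(599.6,216.7,100,-4),(599.6,216.7,9,-4)]"
```

```text
t 0.10 pos [238.8 494.7 230.3] phi 64.2 grip 0.0855 F 0.0 q7 -0.03
(424.4, 288.2, 100, 47) -> [-256.9 -105.   130.6] yaw 17.2
(424.4, 288.2, 4, 47) -> [-256.9 -104.8  226.6] yaw 17.2
(599.6, 216.7, 100, -4) -> [-445.8  -93.3  130.6] yaw 68.2
(599.6, 216.7, 9, -4) -> [-445.8  -93.1  221.6] yaw 68.2
```

jog_arm([
  {"jaw":0.6,"translation":[-257,-105,130],"yaw":17},
  {"jaw":0.6,"translation":[-257,-105,130],"yaw":17},
  {"jaw":0.6,"translation":[-257,-105,130],"yaw":17},
  {"jaw":0.6,"translation":[-257,-105,130],"yaw":17},
  {"jaw":0.6,"translation":[-257,-105,130],"yaw":17},
  {"jaw":0.6,"translation":[-257,-105,130],"yaw":17},
  {"jaw":0.6,"translation":[-257,-105,130],"yaw":17},
  {"jaw":0.6,"translation":[-257,-105,130],"yaw":17},
])

```text
clock: 1.1
tool_pos: [0.424, 0.291, 0.1017]
orientation: [-1.141, -2.927, -0.002]
contact_force: [-0.0, -0.0, -0.5]
grip_width: 0.0513
finger_force: 0.0
```

Run:
```python
from h import *
import p
p.plan((424.4,288.2,100,47),(424.4,288.2,4,47))
ci=optics.camera_info('wrist'); im=cv2.cvtColor(optics.grab_frame('wrist'),cv2.COLOR_RGB2BGR)
# draw the predicted housing top outline and post top
a=np.radians(-43); e=np.array([np.cos(a),np.sin(a)]); n=np.array([-e[1],e[0]])
c=np.array([424.4,288.2]); q=[[*(c+sx*17*e+sy*12*n)/1000,.016] for sx,sy in((1,1),(1,-1),(-1,-1),(-1,1))]+[[*c/1000,.04]]
u=px(ci,q).round().astype(int); print(u)
cv2.polylines(im,[u[:4]],True,(0,255,0),1); cv2.circle(im,tuple(map(int,u[4])),3,(0,0,255),-1)
cv2.imwrite('pics/w1.png',im)
```

```text
t 1.10 pos [424.  291.  101.7] phi 47.4 grip 0.0513 F 0.0 q7 0.26
(424.4, 288.2, 100, 47) -> [-2.2 -1.8  1.7] yaw 0.4
(424.4, 288.2, 4, 47) -> [-2.3 -1.9 97.7] yaw 0.4
[[301 249]
 [265 249]
 [265 199]
 [302 199]
 [283 237]]
```

View pics/w1.png

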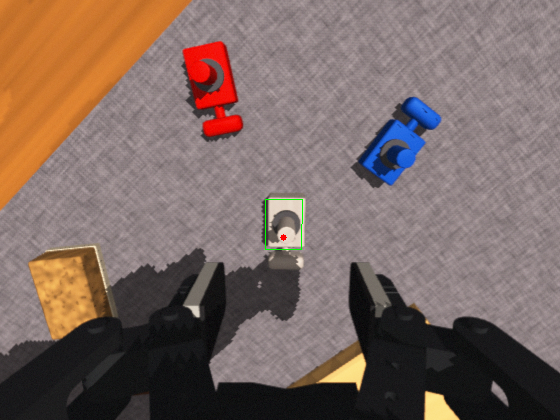

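The predicted outline sits on the large tuner's housing at (284,224), within about 1 mm, and its knob points down the image. Grasping it now.

jog_arm([
  {"jaw":0.6,"translation":[0,0,45],"yaw":0},
  {"jaw":0.6,"translation":[0,0,80],"yaw":0},
  {"jaw":0.6,"translation":[0,0,96],"yaw":0},
  {"jaw":0.6,"translation":[0,0,96],"yaw":0},
  {"jaw":0.0,"translation":[0,0,96],"yaw":0},
  {"jaw":0.0,"translation":[0,0,96],"yaw":0},
  {"jaw":0.0,"translation":[0,0,96],"yaw":0},
  {"jaw":0.0,"translation":[0,0,96],"yaw":0},
  {"jaw":0.0,"translation":[0,0,60],"yaw":0},
  {"jaw":0.0,"translation":[0,0,20],"yaw":0},
  {"jaw":0.0,"translation":[0,0,10],"yaw":0},
  {"jaw":0.0,"translation":[0,0,10],"yaw":0},
])

```text
clock: 2.65
tool_pos: [0.4251, 0.2892, 0.0917]
orientation: [1.145, 2.925, 0.002]
contact_force: [0.1, -0.5, -1.5]
grip_width: 0.0219
finger_force: 59.4
```

```bash
python3 p.py "[(599.6,216.7,90,-4),(599.6,216.7,9,-4)]"
```

```text
t 2.65 pos [425.1 289.2  91.7] phi 47.2 grip 0.0219 F 59.4 q7 0.27
(599.6, 216.7, 90, -4) -> [-177.3   65.3    1.8] yaw 51.2
(599.6, 216.7, 9, -4) -> [-177.3   65.2   82.8] yaw 51.2
```

jog_arm([
  {"jaw":0,"translation":[-60,22,0],"yaw":10},
  {"jaw":0,"translation":[-120,44,0],"yaw":20},
  {"jaw":0,"translation":[-177,66,0],"yaw":30},
  {"jaw":0,"translation":[-177,66,0],"yaw":41},
  {"jaw":0,"translation":[-177,66,0],"yaw":51},
  {"jaw":0,"translation":[-177,66,0],"yaw":51},
  {"jaw":0,"translation":[-177,66,40],"yaw":51},
  {"jaw":0,"translation":[-177,66,70],"yaw":51},
  {"jaw":0,"translation":[-177,66,81],"yaw":51},
  {"jaw":0,"translation":[-177,66,81],"yaw":51},
  {"jaw":0,"translation":[-177,66,81],"yaw":51},
  {"jaw":0.45,"translation":[-177,66,81],"yaw":51},
  {"jaw":0.45,"translation":[-177,66,81],"yaw":51},
  {"jaw":0.45,"translation":[-177,66,81],"yaw":51},
  {"jaw":0.45,"translation":[-177,66,50],"yaw":51},
  {"jaw":0.45,"translation":[-177,66,0],"yaw":51},
  {"jaw":0.6,"translation":[-177,66,-10],"yaw":51},
  {"jaw":0.6,"translation":[-177,66,-10],"yaw":51},
])

```text
clock: 4.9
tool_pos: [0.6001, 0.2175, 0.102]
orientation: [2.293, 2.147, 0.002]
contact_force: [-0.3, 0.0, -0.8]
grip_width: 0.0514
finger_force: 0.0
```

Run:
```python
from h import *
import p
p.plan((452.7,138.9,100,-32),(452.7,138.9,4,-32))
im=cv2.cvtColor(optics.grab_frame('wrist'),cv2.COLOR_RGB2BGR)
cv2.imwrite('pics/w2.png',im)
```

```text
t 4.90 pos [600.1 217.5 102. ] phi -3.8 grip 0.0514 F 0.0 q7 -0.25
(452.7, 138.9, 100, -32) -> [ -88.1 -142.     1.7] yaw 28.2
(452.7, 138.9, 4, -32) -> [ -88.2 -142.1   97.7] yaw 28.2
```

View pics/w2.png

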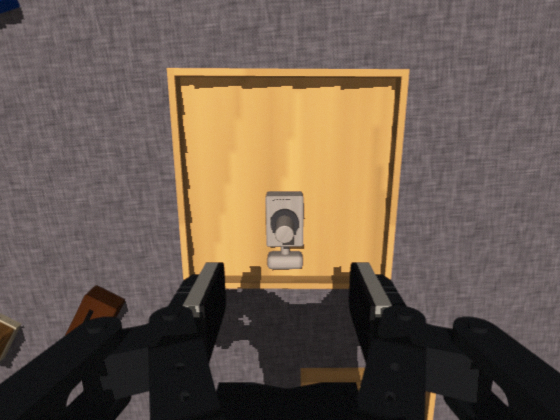

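The large tuner stands upright in the square tray at (285,220), clear of the walls. Next is the short blank.

jog_arm([
  {"jaw":0.6,"translation":[-30,-48,0],"yaw":10},
  {"jaw":0.6,"translation":[-60,-96,0],"yaw":20},
  {"jaw":0.6,"translation":[-88,-142,0],"yaw":28},
  {"jaw":0.6,"translation":[-88,-142,0],"yaw":28},
  {"jaw":0.6,"translation":[-88,-142,30],"yaw":28},
  {"jaw":0.6,"translation":[-88,-142,75],"yaw":28},
  {"jaw":0.6,"translation":[-88,-142,96],"yaw":28},
  {"jaw":0.6,"translation":[-88,-142,96],"yaw":28},
  {"jaw":0,"translation":[-88,-142,96],"yaw":28},
  {"jaw":0,"translation":[-88,-142,96],"yaw":28},
  {"jaw":0,"translation":[-88,-142,96],"yaw":28},
  {"jaw":0,"translation":[-88,-142,96],"yaw":28},
  {"jaw":0,"translation":[-88,-142,60],"yaw":28},
  {"jaw":0,"translation":[-88,-142,20],"yaw":28},
  {"jaw":0,"translation":[-88,-142,10],"yaw":28},
  {"jaw":0,"translation":[-88,-142,10],"yaw":28},
])

```text
clock: 6.95
tool_pos: [0.4522, 0.1391, 0.0914]
orientation: [-2.744, -1.529, -0.001]
contact_force: [0.2, -0.1, -0.2]
grip_width: 0.022
finger_force: 59.7
```

```bash
python3 p.py "[(648,38,90,-3.5),(648,38,9,-3.5)]"
```

```text
t 6.95 pos [452.2 139.1  91.4] phi -31.7 grip 0.0220 F 59.7 q7 -0.67
(648, 38, 90, -3.5) -> [ 17.  219.8   1.5] yaw -28.2
(648, 38, 9, -3.5) -> [ 17.  219.7  82.5] yaw -28.2
```

jog_arm([
  {"jaw":0,"translation":[4,55,0],"yaw":-10},
  {"jaw":0,"translation":[8,110,0],"yaw":-20},
  {"jaw":0,"translation":[13,165,0],"yaw":-28},
  {"jaw":0,"translation":[17,220,0],"yaw":-28},
  {"jaw":0,"translation":[17,220,0],"yaw":-28},
  {"jaw":0,"translation":[17,220,0],"yaw":-28},
  {"jaw":0,"translation":[17,220,40],"yaw":-28},
  {"jaw":0,"translation":[17,220,70],"yaw":-28},
  {"jaw":0,"translation":[17,220,81],"yaw":-28},
  {"jaw":0,"translation":[17,220,81],"yaw":-28},
  {"jaw":0,"translation":[17,220,81],"yaw":-28},
  {"jaw":0.45,"translation":[17,220,81],"yaw":-28},
  {"jaw":0.45,"translation":[17,220,81],"yaw":-28},
  {"jaw":0.45,"translation":[17,220,81],"yaw":-28},
  {"jaw":0.45,"translation":[17,220,50],"yaw":-28},
  {"jaw":0.45,"translation":[17,220,0],"yaw":-28},
  {"jaw":0.6,"translation":[17,220,-10],"yaw":-28},
  {"jaw":0.6,"translation":[17,220,-10],"yaw":-28},
])

```text
clock: 9.2
tool_pos: [0.6487, 0.0374, 0.102]
orientation: [2.293, 2.147, 0.002]
contact_force: [-0.4, -0.6, -1.2]
grip_width: 0.0516
finger_force: 0.0
```

```bash
python3 p.py "[(425.9,3.8,100,-3.5),(425.9,3.8,4,-3.5)]"
```

```text
t 9.20 pos [648.7  37.4 102. ] phi -3.8 grip 0.0516 F 0.0 q7 0.07
(425.9, 3.8, 100, -3.5) -> [ -48.2 -220.1    1.6] yaw -0.3
(425.9, 3.8, 4, -3.5) -> [ -48.2 -220.2   97.6] yaw -0.3
```

jog_arm([
  {"jaw":0.75,"translation":[-12,-55,0],"yaw":0},
  {"jaw":0.75,"translation":[-24,-110,0],"yaw":0},
  {"jaw":0.75,"translation":[-36,-165,0],"yaw":0},
  {"jaw":0.75,"translation":[-48,-220,0],"yaw":0},
  {"jaw":0.75,"translation":[-48,-220,0],"yaw":0},
  {"jaw":0.75,"translation":[-48,-220,30],"yaw":0},
  {"jaw":0.75,"translation":[-48,-220,75],"yaw":0},
  {"jaw":0.75,"translation":[-48,-220,96],"yaw":0},
  {"jaw":0.75,"translation":[-48,-220,96],"yaw":0},
  {"jaw":0,"translation":[-48,-220,96],"yaw":0},
  {"jaw":0,"translation":[-48,-220,96],"yaw":0},
  {"jaw":0,"translation":[-48,-220,96],"yaw":0},
  {"jaw":0,"translation":[-48,-220,96],"yaw":0},
  {"jaw":0,"translation":[-48,-220,60],"yaw":0},
  {"jaw":0,"translation":[-48,-220,20],"yaw":0},
  {"jaw":0,"translation":[-48,-220,10],"yaw":0},
  {"jaw":0,"translation":[-48,-220,10],"yaw":0},
])

```text
clock: 11.32
tool_pos: [0.4258, 0.0043, 0.0917]
orientation: [2.293, 2.147, 0.003]
contact_force: [-0.1, 0.2, 0.4]
grip_width: 0.0289
finger_force: 59.5
```

```bash
python3 p.py "[(601.2,-260.5,90,-4),(601.2,-260.5,9,-4)]"
```

```text
t 11.32 pos [425.8   4.3  91.7] phi -3.7 grip 0.0289 F 59.5 q7 0.04
(601.2, -260.5, 90, -4) -> [-252.8  192.3    1.7] yaw 0.3
(601.2, -260.5, 9, -4) -> [-252.9  192.2   82.7] yaw 0.3
```

jog_arm([
  {"jaw":0,"translation":[-50,38,0],"yaw":0},
  {"jaw":0,"translation":[-96,74,0],"yaw":0},
  {"jaw":0,"translation":[-145,111,0],"yaw":0},
  {"jaw":0,"translation":[-195,148,0],"yaw":0},
  {"jaw":0,"translation":[-235,178,0],"yaw":0},
  {"jaw":0,"translation":[-253,192,0],"yaw":0},
  {"jaw":0,"translation":[-253,192,0],"yaw":0},
  {"jaw":0,"translation":[-253,192,40],"yaw":0},
  {"jaw":0,"translation":[-253,192,70],"yaw":0},
  {"jaw":0,"translation":[-253,192,81],"yaw":0},
  {"jaw":0,"translation":[-253,192,81],"yaw":0},
  {"jaw":0,"translation":[-253,192,81],"yaw":0},
  {"jaw":0.52,"translation":[-253,192,81],"yaw":0},
  {"jaw":0.52,"translation":[-253,192,81],"yaw":0},
  {"jaw":0.52,"translation":[-253,192,81],"yaw":0},
  {"jaw":0.52,"translation":[-253,192,50],"yaw":0},
  {"jaw":0.52,"translation":[-253,192,0],"yaw":0},
  {"jaw":0.6,"translation":[-253,192,-10],"yaw":0},
  {"jaw":0.6,"translation":[-253,192,-10],"yaw":0},
])

```text
clock: 13.7
tool_pos: [0.6009, -0.2614, 0.1019]
orientation: [2.292, 2.146, 0.001]
contact_force: [-0.4, 0.3, -0.2]
grip_width: 0.0512
finger_force: 0.0
```

```bash
python3 p.py "[(448.3,-140.7,100,-14.8),(448.3,-140.7,4,-14.8)]"; python3 -c "
from h import *
cv2.imwrite('pics/w3.png',cv2.cvtColor(optics.grab_frame('wrist'),cv2.COLOR_RGB2BGR))"
```

```text
t 13.70 pos [ 600.9 -261.4  101.9] phi -3.8 grip 0.0512 F 0.0 q7 0.58
(448.3, -140.7, 100, -14.8) -> [ 110.3 -160.2    1.6] yaw 11.0
(448.3, -140.7, 4, -14.8) -> [ 110.4 -160.3   97.6] yaw 11.0
```

View pics/w3.png

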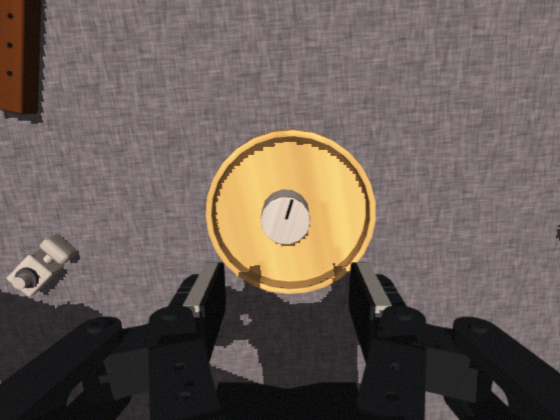

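The knob stands upright near the middle of the round tray, at (286,217). Next is the long blank.

jog_arm([
  {"jaw":0.6,"translation":[30,-44,0],"yaw":4},
  {"jaw":0.6,"translation":[60,-88,0],"yaw":8},
  {"jaw":0.6,"translation":[88,-130,0],"yaw":11},
  {"jaw":0.6,"translation":[110,-160,0],"yaw":11},
  {"jaw":0.6,"translation":[110,-160,0],"yaw":11},
  {"jaw":0.6,"translation":[110,-160,30],"yaw":11},
  {"jaw":0.6,"translation":[110,-160,75],"yaw":11},
  {"jaw":0.6,"translation":[110,-160,96],"yaw":11},
  {"jaw":0.6,"translation":[110,-160,96],"yaw":11},
  {"jaw":0,"translation":[110,-160,96],"yaw":11},
  {"jaw":0,"translation":[110,-160,96],"yaw":11},
  {"jaw":0,"translation":[110,-160,96],"yaw":11},
  {"jaw":0,"translation":[110,-160,96],"yaw":11},
  {"jaw":0,"translation":[110,-160,60],"yaw":11},
  {"jaw":0,"translation":[110,-160,20],"yaw":11},
  {"jaw":0,"translation":[110,-160,10],"yaw":11},
  {"jaw":0,"translation":[110,-160,10],"yaw":11},
])

```text
clock: 15.88
tool_pos: [0.4482, -0.1404, 0.0914]
orientation: [2.488, 1.918, 0.002]
contact_force: [-1.0, -0.2, -0.1]
grip_width: 0.0222
finger_force: 59.8
```

```bash
python3 p.py "[(642.5,-52,90,-3.5),(642.5,-52,9,-3.5)]"
```

```text
t 15.88 pos [ 448.2 -140.4   91.4] phi -14.7 grip 0.0222 F 59.8 q7 0.26
(642.5, -52, 90, -3.5) -> [134.9 165.5   1.6] yaw -11.2
(642.5, -52, 9, -3.5) -> [134.9 165.4  82.6] yaw -11.2
```

jog_arm([
  {"jaw":0,"translation":[38,46,0],"yaw":-4},
  {"jaw":0,"translation":[76,92,0],"yaw":-8},
  {"jaw":0,"translation":[110,135,0],"yaw":-11},
  {"jaw":0,"translation":[135,165,0],"yaw":-11},
  {"jaw":0,"translation":[135,165,0],"yaw":-11},
  {"jaw":0,"translation":[135,165,0],"yaw":-11},
  {"jaw":0,"translation":[135,165,40],"yaw":-11},
  {"jaw":0,"translation":[135,165,70],"yaw":-11},
  {"jaw":0,"translation":[135,165,81],"yaw":-11},
  {"jaw":0,"translation":[135,165,81],"yaw":-11},
  {"jaw":0,"translation":[135,165,81],"yaw":-11},
  {"jaw":0.45,"translation":[135,165,81],"yaw":-11},
  {"jaw":0.45,"translation":[135,165,81],"yaw":-11},
  {"jaw":0.45,"translation":[135,165,81],"yaw":-11},
  {"jaw":0.45,"translation":[135,165,50],"yaw":-11},
  {"jaw":0.45,"translation":[135,165,0],"yaw":-11},
  {"jaw":0.6,"translation":[135,165,-10],"yaw":-11},
  {"jaw":0.6,"translation":[135,165,-10],"yaw":-11},
])

```text
clock: 18.12
tool_pos: [0.6425, -0.0524, 0.102]
orientation: [2.292, 2.147, 0.002]
contact_force: [-0.1, 0.3, -0.3]
grip_width: 0.0511
finger_force: 0.0
```

```bash
python3 p.py "[(424.5,-291.1,100,-52),(424.5,-291.1,4,-52)]"
```

```text
t 18.12 pos [642.5 -52.4 102. ] phi -3.8 grip 0.0511 F 0.0 q7 0.25
(424.5, -291.1, 100, -52) -> [-252.5 -201.8    1.6] yaw 48.2
(424.5, -291.1, 4, -52) -> [-252.6 -202.    97.6] yaw 48.2
```

jog_arm([
  {"jaw":0.6,"translation":[-45,-36,0],"yaw":9},
  {"jaw":0.6,"translation":[-90,-72,0],"yaw":18},
  {"jaw":0.6,"translation":[-135,-108,0],"yaw":27},
  {"jaw":0.6,"translation":[-180,-144,0],"yaw":36},
  {"jaw":0.6,"translation":[-225,-180,0],"yaw":44},
  {"jaw":0.6,"translation":[-252,-202,0],"yaw":48},
  {"jaw":0.6,"translation":[-252,-202,0],"yaw":48},
  {"jaw":0.6,"translation":[-252,-202,0],"yaw":48},
])

```text
clock: 19.12
tool_pos: [0.4241, -0.2888, 0.1001]
orientation: [-2.965, -1.031, 0.001]
contact_force: [2.1, 0.0, -0.6]
grip_width: 0.0515
finger_force: 0.0
```

Run:
```python
from h import *
import p
p.plan((424.5,-291.1,100,-52),(424.5,-291.1,4,-52))
ci=optics.camera_info('wrist'); im=cv2.cvtColor(optics.grab_frame('wrist'),cv2.COLOR_RGB2BGR)
a=np.radians(38); e=np.array([np.cos(a),np.sin(a)]); n=np.array([-e[1],e[0]])
c=np.array([424.5,-291.1]); q=[[*(c+sx*13*e+sy*10*n)/1000,.016] for sx,sy in((1,1),(1,-1),(-1,-1),(-1,1))]+[[*c/1000,.026]]
u=px(ci,q).round().astype(int); print(u.tolist())
cv2.polylines(im,[u[:4]],True,(0,255,0),1); cv2.circle(im,tuple(map(int,u[4])),2,(0,0,255),-1)
cv2.imwrite('pics/w4.png',im)
```

```text
t 19.12 pos [ 424.1 -288.8  100.1] phi -51.7 grip 0.0515 F 0.0 q7 0.03
(424.5, -291.1, 100, -52) -> [-1.1  2.   0.1] yaw 0.3
(424.5, -291.1, 4, -52) -> [-1.1  2.3 96.1] yaw 0.3
[[276, 203], [308, 203], [307, 242], [276, 242], [292, 228]]
```

View pics/w4.png

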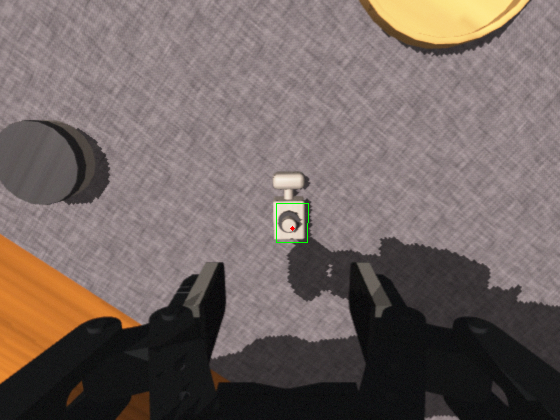

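The outline falls within about 1.5 mm of the small tuner's housing at (290,222), with its knob pointing up the image. Grasping it.

jog_arm([
  {"jaw":0.6,"translation":[0,0,45],"yaw":0},
  {"jaw":0.6,"translation":[0,0,80],"yaw":0},
  {"jaw":0.6,"translation":[0,0,96],"yaw":0},
  {"jaw":0.6,"translation":[0,0,96],"yaw":0},
  {"jaw":0.0,"translation":[0,0,96],"yaw":0},
  {"jaw":0.0,"translation":[0,0,96],"yaw":0},
  {"jaw":0.0,"translation":[0,0,96],"yaw":0},
  {"jaw":0.0,"translation":[0,0,96],"yaw":0},
  {"jaw":0.0,"translation":[0,0,96],"yaw":0},
  {"jaw":0.0,"translation":[0,0,60],"yaw":0},
  {"jaw":0.0,"translation":[0,0,20],"yaw":0},
  {"jaw":0.0,"translation":[0,0,10],"yaw":0},
  {"jaw":0.0,"translation":[0,0,10],"yaw":0},
])

```text
clock: 20.8
tool_pos: [0.4242, -0.2904, 0.0917]
orientation: [2.968, 1.029, 0.002]
contact_force: [-1.0, -0.1, -0.7]
grip_width: 0.0179
finger_force: 60.1
```

```bash
python3 p.py "[(602.7,261.6,90,-4),(602.7,261.6,9,-4)]"
```

```text
t 20.80 pos [ 424.2 -290.4   91.7] phi -51.8 grip 0.0179 F 60.1 q7 0.04
(602.7, 261.6, 90, -4) -> [ 481.9 -323.     1.9] yaw -47.8
(602.7, 261.6, 9, -4) -> [ 481.8 -323.1   82.9] yaw -47.8
```

jog_arm([
  {"jaw":0,"translation":[40,-27,0],"yaw":-4},
  {"jaw":0,"translation":[80,-54,0],"yaw":-8},
  {"jaw":0,"translation":[120,-80,0],"yaw":-12},
  {"jaw":0,"translation":[160,-107,0],"yaw":-16},
  {"jaw":0,"translation":[200,-134,0],"yaw":-20},
  {"jaw":0,"translation":[240,-161,0],"yaw":-24},
  {"jaw":0,"translation":[280,-188,0],"yaw":-28},
  {"jaw":0,"translation":[320,-214,0],"yaw":-32},
  {"jaw":0,"translation":[360,-241,0],"yaw":-36},
  {"jaw":0,"translation":[400,-268,0],"yaw":-40},
  {"jaw":0,"translation":[440,-295,0],"yaw":-44},
  {"jaw":0,"translation":[470,-315,0],"yaw":-48},
  {"jaw":0,"translation":[482,-323,0],"yaw":-48},
  {"jaw":0,"translation":[482,-323,0],"yaw":-48},
  {"jaw":0,"translation":[482,-323,0],"yaw":-48},
])

```text
clock: 22.68
tool_pos: [0.6025, 0.2584, 0.0909]
orientation: [2.297, 2.142, -0.004]
contact_force: [0.4, -1.0, 0.0]
grip_width: 0.0181
finger_force: 60.1
```

```bash
python3 p.py "[(602.7,261.6,90,-4),(602.7,261.6,9,-4)]"
```

```text
t 22.68 pos [602.5 258.4  90.9] phi -4.0 grip 0.0181 F 60.1 q7 -0.25
(602.7, 261.6, 90, -4) -> [3.2 0.  0.9] yaw 0.0
(602.7, 261.6, 9, -4) -> [ 3.4  0.1 81.9] yaw 0.0
```

jog_arm([
  {"jaw":0,"translation":[0,0,0],"yaw":0},
  {"jaw":0,"translation":[0,0,40],"yaw":0},
  {"jaw":0,"translation":[0,0,70],"yaw":0},
  {"jaw":0,"translation":[0,0,81],"yaw":0},
  {"jaw":0,"translation":[0,0,81],"yaw":0},
  {"jaw":0,"translation":[0,0,81],"yaw":0},
  {"jaw":0.45,"translation":[0,0,81],"yaw":0},
  {"jaw":0.45,"translation":[0,0,81],"yaw":0},
  {"jaw":0.45,"translation":[0,0,81],"yaw":0},
  {"jaw":0.45,"translation":[0,0,50],"yaw":0},
  {"jaw":0.45,"translation":[0,0,0],"yaw":0},
  {"jaw":0.45,"translation":[0,60,-60],"yaw":0},
  {"jaw":0.45,"translation":[0,0,-120],"yaw":0},
  {"jaw":0.45,"translation":[0,-60,-140],"yaw":0},
  {"jaw":0.45,"translation":[0,-120,-140],"yaw":0},
  {"jaw":0.45,"translation":[0,-150,-140],"yaw":0},
  {"jaw":0.45,"translation":[0,-150,-140],"yaw":0},
])

```text
clock: 24.8
tool_pos: [0.4489, 0.273, 0.2314]
orientation: [-2.285, -2.151, 0.001]
contact_force: [1.4, -0.4, 0.5]
grip_width: 0.0383
finger_force: 0.0
```

Run:
```python
from h import *
import p
p.plan()
im=lambda n,: cv2.cvtColor(optics.grab_frame(n),cv2.COLOR_RGB2BGR)
t=cv2.resize(im('top')[110:310,130:450],None,fx=1.75,fy=1.75); s=im('scene')[130:370,100:480]
cv2.imwrite('pics/t5.png',cv2.vconcat([t,cv2.resize(s,(560,245))]))
```

```text
t 24.80 pos [448.9 273.  231.4] phi -3.5 grip 0.0383 F 0.0 q7 -0.48
```

View pics/t5.png

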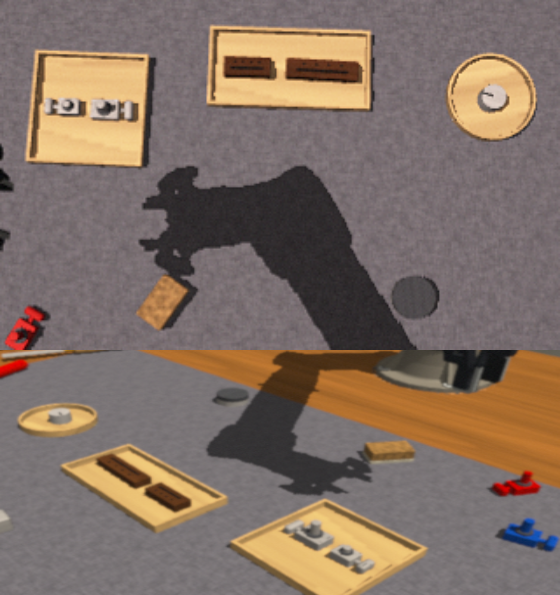

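All five parts sit flat or upright inside their trays: the tuners at (67,106) and (106,108), the blanks at (248,67) and (323,70), and the knob at (492,97). The tin and the block haven't moved.

```bash
python3 -c "
from bench import r
print(r.close_job())"
```

```text
the job is handed in; nothing more can be done
None
```

I handed the job in at about 25 s. In the final pictures both blanks, both tuning machines and the knob rest in their trays as asked, and the wax tin and sanding block look unmoved; the judge's verdict was not shown.

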